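# Flip the status flag of the measured ring

### The arm

A 7-joint arm with a two-finger parallel gripper is mounted at the origin on the work surface. World frame = base frame: x ahead of the robot, y to its left, z up, the work surface at z = 0. Lengths are in mm, angles in rad, forces in N, time in s.
With the tool pointing down it reaches from about 400 to 900 mm from the base axis. Payload 5.5 kg.
Tool frame: the origin (TCP) lies at the very end of the fingers, on their centre line; the grasp point (between the pads) lies 19 mm behind it; z points along the fingers, y is the direction in which the jaws open and shut (so a half turn about z gives the same grasp; the last joint's range is limited). The gripper opens to 92 mm and grips with 3 to 60 N. Pads are 19 mm wide; open, the fingers measure 130 mm over their backs; the gripper's body (75 mm by 190 mm) begins 47 mm behind the grasp point.
Start: joints at [-1.062, 0.501, -0.427, 1.55, 0.221, 1.138, -0.21], TCP at [158.127, 630.472, 226.729] pointing down, gripper open.
Joint ranges: [-2.88, 2.88], [-0.31, 2.03], [-1.54, 1.56], [0.2, 2.42], [-1.41, 4.55], [0.19, 2.02], [-2.57, 2.57]. Speed limits (rad/s): [2.57, 2.57, 3.14, 3.14, 3.14, 3.14, 3.14].

### API

Orientations are given as a rotation vector (axis times angle).
In Python, from bench import robot, effector, planner, viewer, ticket gives the robot as it stands. Calls block until the motion is done:
- robot.goto(position, orientation): joint-space move of the TCP to a pose.
- robot.movel(position, rotation=None, v=150, f_stop=None): straight line of the TCP; rotation=None keeps the orientation; v is the mean speed in mm/s. With f_stop (N) it stops when the force on the tool has changed by that much, and returns True; else False.
- robot.move_j(angles): joint-space move.
- effector.open_jaws() and effector.clamp(grip_force=None): open the fingers fully, or close them until they stop; grip_force is the grip in N (None keeps the last).
- robot.hold(seconds).
- planner.solve_ik(position, orientation): joint angles nearest the present ones, or None.
- robot.sense(): the state.
- viewer.get_image(name): name is "scene" or "top"; returns the picture (420x560x3 uint8, blue, green, red); there is no depth.
- viewer.camera_info(name): a dict with "fx", "fy", "cx", "cy" (pixels), "D" ([k1, k2, p1, p2, k3] as OpenCV has them; the pictures are not rectified), "R" (3x3) and "t" (3): a world point X has camera coordinates R X + t. Camera axes: x right, y down, z forward; pixel columns grow to the right and rows downward; lengths in mm; the calibration is good to about 2 mm. A picture is of the moment at which its call begins. camera_info takes no time and is no camera call.
A pose or a line that the arm cannot do raises robot.Unreachable and nothing moves.
- ticket.sign_off(): hands the job in, once; it reports no verdict.
The state is a dict: "clock": time; "qpos": joint angles; "qd": joint speeds; "joint_efforts": joint torques, N m; "position": TCP position; "tcp_rot": TCP orientation; "contact_force": force on the tool from outside, world axes, zero at the start; "torque": the same for the moment, N m; "gripper_width": finger opening in mm.
Only numpy, scipy, OpenCV 4.12 (cv2) and the standard library are available. Lean on these libraries where they do the work, as an engineer would, in place of code of your own. Each camera call takes 0.05 s, during which the arm holds its last target. There are 200 camera calls.

### The job

The ring-shaped flange has been measured. At its station, tip the hinged status flag right over its pivot with a fingertip, by pressing and pushing it gently rather than pinching it, until it lies flat on the rest at the opposite side with its other face up, and then move clear of it. Leave the flag of the other station as it is, and do not shift either part or anything else on the table.

Things in the scene. Friction and masses are not known exactly. Their poses are not given: they have to be found in the camera images.
- station_ring: target station: fixed drilled dark grey plate, 10 mm thick, flag at its near end, the ring at its far end. Origin: on the table under the middle of the flag's axle. x along the axle, away from the robot to the ring; y across the axle, to the robot's left; z up; turned up to 0.45 rad. Plate x -55 to 185, y -85 to 85 mm. A 32 mm high locating post stands inside the ring.
- station_block: the other station, of identical build, with a rectangular block at its far end: leave its flag alone. Same origin and axes.
- flag_ring (a joint): angle of the target flag: 0 to 0.25 at the start, its paddle on or just above the rest on the station's +y side; pi/2 straight up; pi flat on the -y side, other face up (end stop). Stiff hinge (0.045 N m): it stays at any angle it is left at, and turns under 1 to 3 N at paddle or tail. A light part: keep the force on it below 30 N.
- flag_block (a joint): angle of the other station's flag, of the same build; it must stay as it is.
- pivot_ring (a point): middle of the target flag's axle, 80 mm above the table, between two dark bearing cheeks (8 mm thick at station x = +-42 mm, 24 mm wide in y, 90 mm high). Two 8 mm round rest posts stand at station x = 0, y = +-60 mm, 77 mm high; below the axle and inside of them is free space.
- tip_ring (a point): middle of the free end of the target flag's paddle, 85 mm from the axle, mid-thickness. The paddle is a white plate 60 mm wide along the axle and 6 mm thick, in one plane through the axle; one face bears a dark disc, the other two dark bars. Around the axle is a 14 mm hub.
- tail_ring (a point): middle of the end of the target flag's tail, 45 mm from the axle: the same plate carried on past the axle, narrower (36 mm wide). Pressing the tail down raises the paddle; the tail swings free through the space under the axle.
- tip_block (a point): middle of the free end of the other flag's paddle.
- ring: the measured part: a flat aluminium ring with eight lobes, 128 mm over the lobes, 12 mm thick, lying loose on the target station. Origin: centre of its underside.
- block: loose aluminium block 85 x 110 x 28 mm with three holes, on the other station. Origin: centre of its underside.
- module_a: black round probe module, 42 mm across and 66 mm high with a narrow neck, standing loose between the stations' near ends. Origin: centre of its underside.
- module_b: a second such module, far to the left. Origin: centre of its underside.
- gauge_block: loose steel block 30 x 50 x 35 mm, far to the right. Origin: centre of its underside.
- standoff: loose steel standoff, 28 mm across at its foot and 45 mm high, near the robot on the right. Origin: centre of its underside.
- clamp_knob: loose black clamp knob, 38 mm across and 42 mm high, near the robot on the left. Origin: centre of its underside.
- cleaner_jar: loose closed jar, 56 mm across and 75 mm high, far to the right. Origin: centre of its underside.

How it is judged (in metres and radians):
On the way:
1. the target flag has been turned past upright (value of joint flag_ring above 1.65 rad).
At the end, for the whole second after the job is handed in: the flag at the ring's station lies at rest within 0.14 rad (8 degrees) of flat on the side opposite to its start; the other flag's free end and every loose thing on the table are within 15 mm of where they began (value of joint flag_ring above 3 rad and velocity of joint flag_ring between -0.05 and 0.05 rad/s and distance of each of tip_block, ring, block, module_a, module_b, gauge_block, standoff, clamp_knob, cleaner_jar from where it was at the start of the episode below 0.015 m); the robot touches nothing.
It fails at once if the other station's flag is disturbed (free end moved more than 15 mm) (distance of tip_block from where it was at the start of the episode above 0.015 m).
It fails at once if the target flag is pinched or pressed hard (more than 35 N on it) (contact force between anything else and flag_ring above 35 N).
It fails at once if a part or another loose thing on the table is lifted or shifted by more than 15 mm (distance of any of ring, block, module_a, module_b, gauge_block, standoff, clamp_knob, cleaner_jar from where it was at the start of the episode above 0.015 m).
It also fails if it takes over 45 s, if anything falls off the work surface, if the arm or the gripper's body presses on something with over 40 N, if the wrist force passes 120 N, or if a joint passes its speed limit or range.

## Working session

There is one attempt and no reset: what is moved stays moved. The work goes in short steps, each a Python script; the robot and the scene stay as the last script left them, time stands still between calls to the robot, and variables do not carry over. Pictures are saved under pics/ and viewed, about 8 in all and at most 12, crops included, and the job is handed in when it is done.

```bash
mkdir -p pics; ls; python3 - <<'E'
from bench import robot, viewer
import cv2
for n in("scene","top"):
    im=viewer.get_image(n); cv2.imwrite(f"pics/{n}0.png",im); print(viewer.camera_info(n))
print(robot.sense())
E
```

```text
pics
{'fx': 454.84313098780063, 'fy': 454.84313098780063, 'cx': 279.3347335769526, 'cy': 206.7198909851585, 'D': array([0.00493841, 0.        , 0.        , 0.        , 0.        ]), 'R': array([[-0.23806808,  0.97103578,  0.02032494],
       [ 0.66853325,  0.17901224, -0.72181571],
       [-0.70454729, -0.15825338, -0.6917868 ]]), 't': array([ 111.19468097, -280.79914764, 1506.75458453])}
{'fx': 485.3119182302031, 'fy': 485.3119182302031, 'cx': 273.55689271964843, 'cy': 209.2407040443554, 'D': array([-0.11367769,  0.        ,  0.        ,  0.        ,  0.        ]), 'R': array([[-0.02907478, -0.99939776, -0.01894109],
       [-0.98872153,  0.03153896, -0.14640707],
       [ 0.14691628,  0.01447071, -0.98904308]]), 't': array([  12.85507932,  492.98245464, 1289.27482757])}
{'clock': 0.1, 'qpos': array([-1.06178356,  0.50178894, -0.42681542,  1.55134365,  0.22082867,
        1.13829541, -0.21030349]), 'qd': array([ 2.66153008e-05, -2.18250716e-03, -8.73485008e-04, -4.12930500e-03,
       -8.42067553e-04, -6.25689183e-04,  1.06654590e-03]), 'joint_efforts': array([-1.24178105e-02, -5.67862809e+01, -5.83870813e+00, -2.79913133e+01,
       -6.89018983e-02,  2.40415859e-02,  3.96851055e-05]), 'position': array([158.06052973, 629.83739894, 225.76167519]), 'tcp_rot': array([-3.85018622e-01, -3.11764046e+00,  2.75547325e-03]), 'contact_force': array([ 0.42678674, -0.48891073, -0.33754545]), 'torque': array([ 0.06112473, -0.01916517, -0.00806868]), 'gripper_width': 91.83725916978673}
```

View pics/scene0.png

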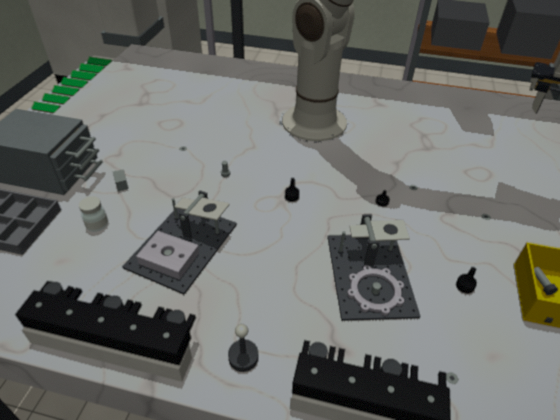

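View pics/top0.png

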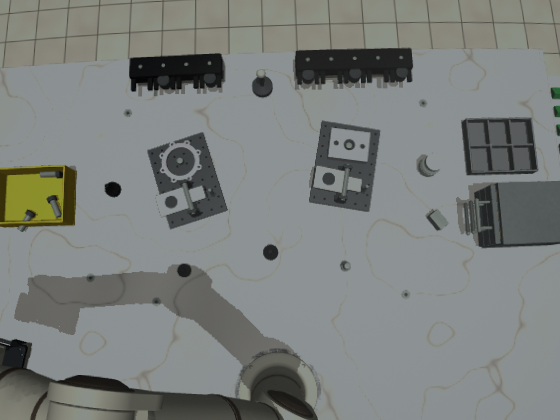

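The ring station is around (187,182) in the top view, (375,265) in the scene view. Its flag paddle is on the left, disc up. I'll enlarge both.

```bash
python3 - <<'E'
import cv2,numpy as np
a=cv2.imread("pics/top0.png")[125:235,140:240]; b=cv2.imread("pics/scene0.png")[205:325,320:425]
a=cv2.resize(a,(400,440),interpolation=cv2.INTER_CUBIC); b=cv2.resize(b,(385,440),interpolation=cv2.INTER_CUBIC)
cv2.imwrite("pics/crop.png",cv2.convertScaleAbs(np.hstack([a,b]),alpha=1.5,beta=10))
E
```

```text
(no output)
```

View pics/crop.png

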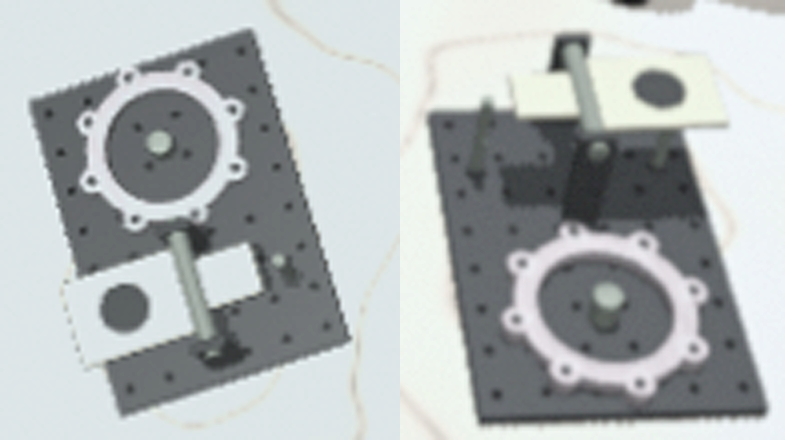

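```bash
cat > fit.py <<'E'
import numpy as np, cv2
from scipy.optimize import least_squares
from bench import viewer
T=lambda u,v:(u/4+140-.4,v/4+125-.4)
S=lambda u,v:((u-400)/3.667+320-.4,v/3.667+205-.4)
F=lambda x,r,n:('f',x,r,n)
P=lambda *a:('p',)+a
top=[(P(185,85,10),T(32,100)),(P(185,-85,10),T(253,30)),(P(-55,-85,10),T(350,340)),(P(-55,85,10),T(122,415)),
 (F(30,85,3),T(65,283)),(F(-30,85,3),T(88,367)),(F(18,-45,3),T(247,243)),(F(-18,-45,3),T(265,290)),(P(0,-60,77),T(278,261))]
sc=[(P(185,85,10),S(768,409)),(P(185,-85,10),S(480,417)),(P(-55,-85,10),S(428,112)),
 (F(-30,85,3),S(715,53)),(F(30,85,3),S(728,126)),(F(-18,-45,3),S(510,75)),(F(18,-45,3),S(518,118)),(P(0,-60,77),S(487,102))]
def pt(q,d):
    k,x,y,z=d
    if k=='f':
        c,s=np.cos(q[3]),np.sin(q[3]); y,z=y*c-z*s,80+y*s+z*c
    c,s=np.cos(q[2]),np.sin(q[2]); return [q[0]+c*x-s*y,q[1]+s*x+c*y,z]
def proj(n,X):
    i=viewer.camera_info(n);K=np.array([[i['fx'],0,i['cx']],[0,i['fy'],i['cy']],[0,0,1]])
    return cv2.projectPoints(np.array(X,float),cv2.Rodrigues(i['R'])[0],i['t'],K,i['D'])[0][:,0]
def res(q): return np.vstack([proj(n,[pt(q,d) for d,_ in L])-[m for _,m in L] for n,L in(('top',top),('scene',sc))])
if __name__=="__main__":
    r=least_squares(lambda q:res(q).ravel(),[500,200,.2,.1],loss='soft_l1',x_scale=[100,100,1,1]); print(r.x); print(res(r.x).round(1))
E
python3 fit.py
```

```text
[5.28487083e+02 2.25607207e+02 2.85413258e-01 1.53692932e-02]
[[-1.1  0.1]
 [-0.4 -0.7]
 [-0.2  0.2]
 [-0.9  0.2]
 [-1.8  0.2]
 [-1.5  0.3]
 [ 0.2 -0.6]
 [-0.4  0.3]
 [ 0.  -0.1]
 [ 0.3  0.4]
 [-1.   0.5]
 [-0.6 -0.6]
 [-2.5  0.4]
 [ 0.4 -0.5]
 [-1.  -0.3]
 [-0.7 -0.5]
 [-0.3 -0.3]]
```

```bash
cat > h.py <<'E'
import numpy as np, cv2
from scipy.spatial.transform import Rotation as Ro
from bench import robot, effector, planner, viewer, ticket
O=np.array([528.5,225.6]); A=.2854
u=np.array([np.cos(A),np.sin(A),0]); v=np.array([-u[1],u[0],0])
def W(x,y,z): return [*(O+x*u[:2]+y*v[:2]),z]
def rot(s): return Ro.from_matrix(np.c_[np.cross(s*u,[0,0,-1]),s*u,[0,0,-1]]).as_rotvec()
def pic(n):
    a=cv2.resize(viewer.get_image("top")[100:260,110:260],(400,427)); b=cv2.resize(viewer.get_image("scene")[170:330,300:450],(400,427))
    cv2.imwrite(f"pics/{n}.png",cv2.convertScaleAbs(np.hstack([a,b]),alpha=1.5,beta=10))
def st():
    s=robot.sense(); print(round(s['clock'],2),s['position'].round(1),s['contact_force'].round(1))
E
python3 - <<'E'
from h import *
q0=robot.sense()['qpos']; c=[]
for s in(1,-1):
    q=planner.solve_ik(W(0,-38,200),rot(s)); print(s,q)
    if q is not None: c.append((abs(np.array(q)-q0).max(),s))
s=min(c)[1]; open('s','w').write(str(s))
effector.clamp(5); robot.goto(W(0,-38,200),rot(s)); st()
robot.movel(W(0,-38,110)); st(); pic('p1')
E
```

```text
1 [-0.33663502  0.35727592 -0.05933748  1.79000215  0.02472847  0.995031
 -0.1202995 ]
-1 [-1.28257669  0.78050293  1.35755851  1.81907121 -0.81190105  1.24617596
 -2.5393289 ]
3.62 [538.7 191.  200. ] [-1.1  0.1 -0. ]
4.38 [539.7 189.6 110.6] [0.2 0.2 0.7]
```

View pics/p1.png

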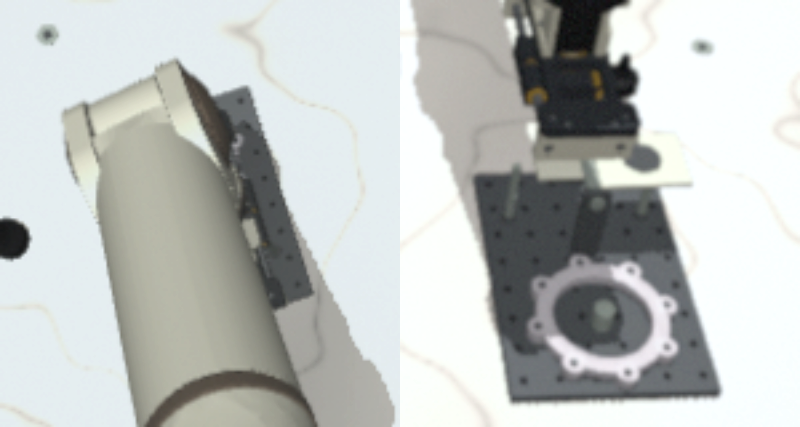

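```bash
python3 - <<'E'
from h import *
from fit import proj
s=robot.sense(); print(s['gripper_width'],s['position'],s['tcp_rot'])
X=[W(0,-38,110),W(0,-38,176),W(19,-28,110),W(19,-47,110),W(95,0,176),W(95,-75,176),W(-95,0,176)]
print(((proj('scene',X)-[300,170])*400/150).round()+[400,0])
b=viewer.get_image("scene")[120:250,330:470]
cv2.imwrite("pics/p2.png",cv2.convertScaleAbs(cv2.resize(b,(640,594),interpolation=cv2.INTER_CUBIC),alpha=1.8,beta=15))
E
```

```text
0.37974703876097404 [540.27534917 189.65568235 111.30645418] [1.88199551 2.51385947 0.00336507]
[[545. 138.]
 [556.  81.]
 [561. 155.]
 [538. 155.]
 [628. 167.]
 [529. 169.]
 [581.   5.]]
```

View pics/p2.png

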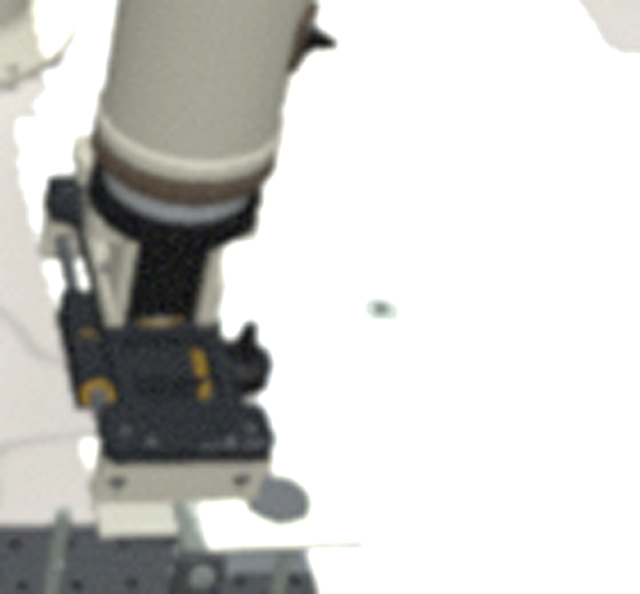

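The gripper agrees with the model; its body (lower edge at ~(185,480)) hides the fingers. The tail is still visible to the left of the axle. I'll press the tail down now.

```bash
python3 - <<'E'
from h import *
for z in (90,80,70,60,50,42):
    r=robot.movel(W(0,-38,z),v=40,f_stop=15); print(z,r,end=' '); st()
    if r: break
pic('p3')
E
```

```text
90 False 5.17 [539.1 189.1  89.7] [-0.2  0.4  0.2]
80 False 5.58 [538.9 189.   79.7] [0.1 0.2 0.5]
70 False 5.97 [539.  188.9  69.6] [ 0.2 -0.  -0.7]
60 False 6.38 [538.9 188.8  59.5] [ 1.  -0.7  0.1]
50 False 6.78 [538.8 188.9  49.5] [0.  0.3 1.1]
42 False 7.12 [538.7 188.9  41.5] [ 0.8 -0.4 -0.9]
```

View pics/p3.png

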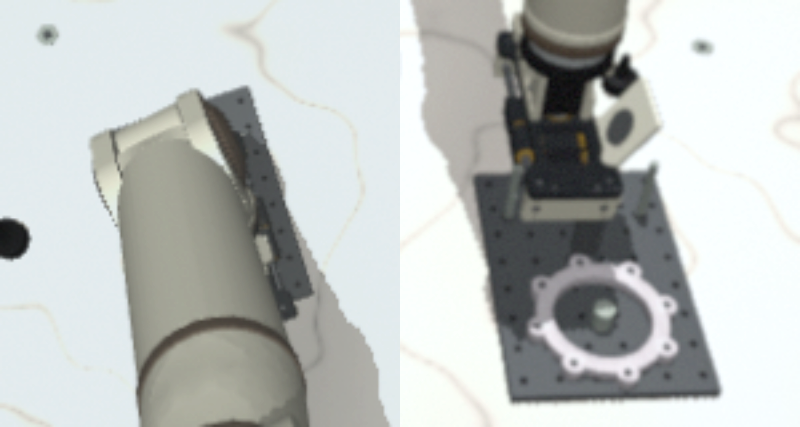

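The paddle stands raised at roughly 50° (tip near (640,100)), with the fingertip behind it. Next I cross over and push from the +y side.

```bash
python3 - <<'E'
from h import *
robot.movel(W(0,-38,210),v=150)
robot.movel(W(0,100,210),v=150); r=robot.movel(W(0,100,115),v=120,f_stop=15); print(r); st()
if not r:
  for y in (80,60,40,20,0,-15,-25):
    r=robot.movel(W(0,y,115),v=50,f_stop=15); print(y,r,end=' '); st()
    if r: break
pic('p4')
E
```

```text
False
10.5 [501.  321.8 115.7] [-0.1  0.  -0.1]
80 False 11.05 [506.2 302.  115.1] [-0.7  0.7 -0.1]
60 False 11.6 [511.7 282.9 115. ] [ 0.5 -1.3 -0.2]
40 False 12.15 [517.3 263.4 114.9] [-0.5  0.7  0.1]
20 False 12.7 [523.  244.3 115. ] [ 0.5 -0.3  0.8]
0 False 13.25 [528.7 225.  115. ] [-0.5 -0.4 -0.3]
-15 False 13.7 [533.  210.5 115. ] [-0.3  0.5  1. ]
-25 False 14.05 [535.8 200.9 115. ] [-0.2 -0.6 -0.1]
```

View pics/p4.png

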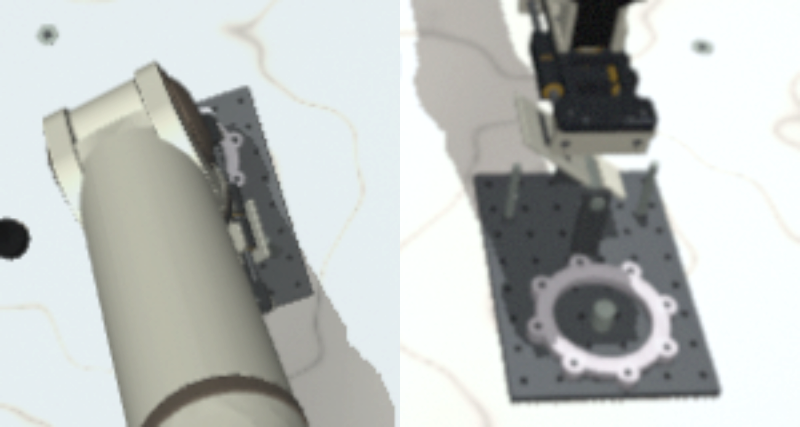

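The paddle is past upright, leaning left with its tip near (525,110) and the tail at (612,185). Now I press it down on the -y side.

```bash
python3 - <<'E'
from h import *
for y,z in ((-37,102),(-48,92)):
    r=robot.movel(W(0,y,z),v=40,f_stop=15); print(r,end=' '); st()
    if r: break
if not r:
    print(robot.movel(W(0,-55,80),v=20,f_stop=8),end=' '); st()
    robot.movel(W(0,-55,200)); robot.goto([400,-150,350],rot(1)); st(); pic('p5')
E
```

```text
False 14.74 [538.9 189.7 101.7] [0.1 0.1 0.1]
False 15.27 [541.9 179.1  91.7] [ 0.9 -0.4  0.9]
True 15.82 [543.5 174.9  83.2] [-1.  -0.3  6.3]
18.18 [ 400.5 -149.   349.4] [-0.2  0.6  0.2]
```

View pics/p5.png

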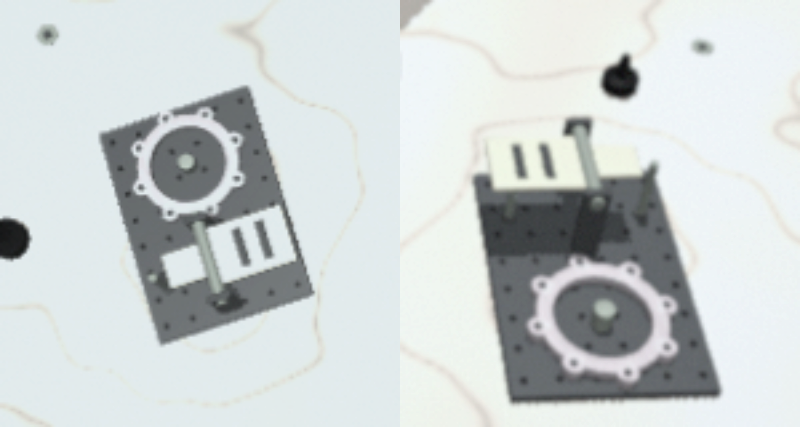

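The flag lies flat on the -y side with its two bars up, at (250,240) top and (540,163) scene. The press stopped at z = 83.2 mm, where 83 is expected.

```bash
python3 - <<'E'
from h import *
st(); ticket.sign_off()
E
```

```text
18.28 [ 400.5 -148.9  349.4] [ 0.   0.1 -0.6]
the job is handed in; nothing more can be done
```

The ring station's flag is tipped right over and lies flat on its opposite (-y) rest, with the two-bar face up. I handed the job in at 18.3 s, with the arm clear of everything.

- **How:** with the jaws closed, I pressed the tail down to raise the paddle to about 50°. I then crossed to the +y side, pushed the paddle past upright, and pressed it gently down onto the rest.
- **Flag position:** the last press stopped on contact at z = 83.2 mm, where a flat paddle's upper face should be at 83 mm. The final pictures show it flat.
- **Forces:** the force readings after each step stayed at or below about 1.5 N, except 6.3 N at the final seating. The 15 N stop on the pushing moves never triggered.
- **Other things on the table:** the ring looks unmoved in the last pictures. I did not check the other station, its flag or the remaining loose items in a final picture. While low, the arm worked only at the ring station, and it passed elsewhere only at height.

No check failed or disagreed.

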